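# Seat a paint tin in the V of a stirring clamp and lock it

### The job

The open pint tin of paint is to be held for stirring. Slide it along the bench into the V of the tin holder until it bears on both rails at once, feeling for the seat because the slotted rail is never set quite the same: press it home with about 12 newtons, hardly more, since the thin tin dents. Only then swing the clamp's black knob over centre to its stop, so that the roller keeps the tin against both rails; do not lift, tip or jolt the tin, and leave the other things where they are.

Things in the scene. Friction and masses are not known exactly. Their poses are not given: they have to be found in the camera images.
- tin_mid (a point): centre, half-way up, of the open pint tin: grey upright tin with dried paint runs and cream paint inside (count it as solid from 18 mm below the rim down), 92 mm diameter, 98 mm high, about 0.4 kg, standing on the bench; this point is 49 mm above its underside
- tin_holder: steel tin holder bolted to the bench. Origin on the bench under the nominal seat; x: axis of the V, from its mouth into the narrow end (push the tin along +x); z up. No floor under the tin. Two upright slippery-faced rails at 25 degrees to x: faces 139 mm apart at the mouth (x -40 mm), 46 mm at x 60 mm, tops 61 mm up. The tin passes the clamp post (24 mm diameter, 64 mm high) at x -132, y -70 mm
- seat_nominal (a point): where the tin's centre would be, 49 mm above the bench, if the slotted rail (the one on the +y side) sat at mid-slot. It was bolted down up to 6.5 mm nearer to or farther from the -y rail, so the true seat lies up to 8 mm from here along the fixed -y rail (up to 7 mm farther in or out along the holder's x, 3.5 mm to the side): only contact shows it
- clamp_pivot (a point): vertical axis of the clamp arm, on top of the post, 70 mm above the bench
- knob (a point): centre of the clamp's upright black knob, 60 mm from the pivot axis on the arm: 27 mm diameter, 36 mm high, centre 117 mm and top 136 mm above the bench. Below it an 11 mm steel stem, 78 to 100 mm above the bench; the arm fills 63 to 78 mm. Arm and knob turn about the pivot as one
- clamp_arm (a joint): angle of the clamp arm, rad: 0 thrown open (arm points 40 degrees to the -y side of the holder's +x), growing counter-clockwise from above as it closes; at 1.19 it points at a tin in the nominal seat (dead centre, spring at its most), 1.318 is the closed stop. Stays where it is left; the roller meets a seated tin from about 0.85 to 0.95; up to about 12 N at the knob; holds itself past centre
- roller: the clamp's rubber roller on a sprung plunger at the end of the arm, 16 mm diameter, 64 to 78 mm above the bench, axis 108 mm from the pivot when relaxed, spring about 8 N at first touch and 0.7 N per mm; origin on its axis at its lower end; it turns freely
- tin_pint: the pint tin, origin at the centre of its underside, z up
- tin_lid: bystander: round tin lid, 93 mm diameter, 7 mm thick, lying on the bench, origin at the centre of its underside
- bottle_mid (a point): bystander: white squeeze bottle with pointed nozzle, 62 mm diameter, 208 mm high, standing on the bench; point 100 mm above its underside
- flat_brush: bystander: flat paint brush, 42 x 214 x 22 mm, long along its y, lying on the bench, origin at the centre of its underside

How it is judged:
On the way, in this order (a step that is already met when the one before it is completed fails the run):
1. the tin has been pressed home: it bears on both rails at once, with the clamp still open (contact force between tin_pint and rail_left_c1 above 2 N and contact force between tin_pint and rail_right_c1 above 2 N and value of joint clamp_arm below 0.6 rad), for 0.2 s.
2. the clamp has been swung past dead centre to its stop (value of joint clamp_arm above 1.27 rad), for 0.2 s.
At the end, for the whole second after the job is handed in: The clamp arm is past centre on its stop (above 1.27 rad), its roller presses the tin (above 1.5 N) against both rails at once (above 0.4 N on each), and the tin stands upright (within 0.06 rad) and at rest (value of joint clamp_arm above 1.27 rad and contact force between tin_pint and roller above 1.5 N and contact force between tin_pint and rail_left_c1 above 0.4 N and contact force between tin_pint and rail_right_c1 above 0.4 N and angle between tin_pint's own z axis and vertical below 0.06 rad and linear speed of tin_pint below 0.01 m/s); the robot touches nothing.
It fails at once if before the clamp reaches it, the tin is rammed or wedged into a rail with more than 16 N (it dents) (value of joint clamp_arm below 0.8 rad and (contact force between tin_pint and rail_left_c1 above 16 N or contact force between tin_pint and rail_right_c1 above 16 N)).
It fails at once if the tin is crushed against a rail with more than 50 N (contact force between tin_pint and rail_left_c1 above 50 N or contact force between tin_pint and rail_right_c1 above 50 N).
It fails at once if the open tin is tipped by more than 0.2 rad or lifted off the bench by more than 15 mm (angle between tin_pint's own z axis and vertical above 0.2 rad or height (world z) of tin_pint above 0.015 m).
It fails at once if the open tin is jolted along faster than 0.3 m/s (linear speed of tin_pint above 0.3 m/s).
It fails at once if the lid, the bottle or the brush is moved by more than 30 mm (distance of any of tin_lid, bottle_mid, flat_brush from where it was at the start of the episode above 0.03 m).
It also fails if it takes over 70 s, if anything falls off the work surface, if the arm or the gripper's body presses on something with over 40 N, if the wrist force passes 120 N, or if a joint passes its speed limit or range.

### The arm

A 6-joint arm with a two-finger parallel gripper is mounted at the origin on a cart in front of the work surface, level with it; the furniture and walls round the work are solid. World frame = base frame: x ahead of the robot, y to its left, z up, the work surface at z = 0. Lengths are in m, angles in rad, forces in N, time in s.
With the tool pointing down it reaches from about 0.35 to 0.975 m from the base axis. Payload 7.1 kg.
Tool frame: the origin (TCP) lies at the very end of the fingers, on their centre line; the grasp point (between the pads) lies 19 mm behind it; z points along the fingers, y is the line along which they close (so a half turn about z gives the same grasp; the last joint's range is limited). The gripper opens to 88 mm and grips with 3 to 60 N. Pads are 20 mm wide; open, the fingers measure 115 mm over their backs; the gripper's body (75 mm by 178 mm) begins 61 mm behind the grasp point.
Start: joints at [-1.265, 0.423, 1.63, -0, 1.089, -0.019], TCP at [0.199, -0.592, 0.223] pointing down, gripper open.
Joint ranges: [-3, 3], [-0.9, 2.11], [0.09, 2.58], [-1.31, 4.45], [0.11, 2.69], [-2.54, 2.54]. Speed limits (rad/s): [2.39, 2.39, 3.01, 3.14, 3.14, 3.14].

### API

Orientations are given as a 3x3 rotation matrix whose columns are the frame's x, y, z axes.
In Python, from cell import robot, eoat, viewer gives the robot as it stands. Calls block until the motion is done:
- robot.move_to(position, orientation): joint-space move of the TCP to a pose.
- robot.move_linear(position, orientation=None, max_speed=0.15): straight line of the TCP; orientation=None keeps the orientation; max_speed is the mean speed in m/s.
- robot.move_j(angles): joint-space move.
- eoat.grip(opening, grip_force=None): opening from 0.0 (shut) to 1.0 (fully open); grip_force is the grip in N (None keeps the last); returns when the fingers have stopped.
- robot.sleep(seconds).
- robot.solve_ik(position, orientation): joint angles nearest the present ones, or None.
- robot.read_state(): the state.
- viewer.camera(name): name is "scene" or "top" or "wrist"; returns a dict with "img" (384x512x3 uint8, red, green, blue), "fx", "fy", "cx", "cy" (pixels), "cam_to_world" (4x4, takes a point from camera to world coordinates); the wrist camera has in their place "mount" (4x4, takes a point from camera to tool coordinates, whose origin is the TCP and whose axes are the flange's). Camera axes: x right, y up, looking along -z (the intrinsics and any distortion apply to the point x, -y, -z); pixel columns grow to the right and rows downward; lengths in m; the calibration is good to about 2 mm. A picture is of the moment at which its call begins: read the wrist's pose just before it. There is no depth.
A pose or a line that the arm cannot do raises robot.MotionError and nothing moves.
- robot.finish_job(): hands the job in; it is judged then, once.
Trained networks look in the newest picture that a camera, given by its name, has taken for a name from the list of things; names that differ only in an ending like _2 or _b are one class to them, and where a whole thing is asked for, a point or a joint stands for the part that bears it (a point fixed in the world has none). Each returns a list of dicts, best first, with "p" (0 to 1); they miss things now and then, are a little off and sometimes report something else, mostly with a low value. They report only what shows in the picture. A call takes as long as a camera call.
- viewer.trace(name, camera): "region" (384x512 bool, what is visible of it) and "extent" ([centre column, centre row, width, height] in pixels, round what is visible of it).
- viewer.spot_point(name, camera): "position" ([row, column] in pixels: a listed point, or the origin of a listed thing).
The state is a dict: "clock": time; "joint_positions": joint angles; "joint_vel": joint speeds; "joint_efforts": joint torques, N m; "ee_pos": TCP position; "tcp_rot": TCP orientation; "wrist_force": force on the tool from outside, world axes, zero at the start; "torque": the same for the moment, N m; "grip_width": opening from 0.0 (shut) to 1.0 (fully open); "grip_force": force on a finger pad.
Only numpy, scipy, OpenCV 4.12 (cv2) and the standard library are available. Lean on these libraries where they do the work, as an engineer would, in place of code of your own. Each camera call takes 0.05 s, during which the arm holds its last target. There are 200 camera calls.

## Working session

There is one attempt and no reset: what is moved stays moved. The work goes in short steps, each a Python script; the robot and the scene stay as the last script left them, time stands still between calls to the robot, and variables do not carry over. Pictures are saved under pics/ and viewed, at most 10 in all, crops included, and the job is handed in when it is done.

```bash
ls; mkdir -p pics; cat > h.py <<'E'
import numpy as np, cv2
from cell import robot, eoat, viewer
def ray(c,row,col):
    d=np.array([(col-c["cx"])/c["fx"],-(row-c["cy"])/c["fy"],-1.0])
    M=np.array(c["cam_to_world"]); return M[:3,3], M[:3,:3]@d
def atz(c,row,col,z):
    o,d=ray(c,row,col); return o+d*(z-o[2])/d[2]
E
python3 - <<'E'
from h import *
s=robot.read_state(); print(s)
ims=[]
Z={"tin_mid":.049,"tin_holder":0,"seat_nominal":.049,"clamp_pivot":.07,"knob":.117,"roller":.064,"tin_pint":0,"tin_lid":0,"bottle_mid":.1,"flat_brush":0}
for cam in ("scene","top"):
    c=viewer.camera(cam); print(cam,{k:v for k,v in c.items() if k!="img"})
    ims.append(c["img"])
    for n,z in Z.items():
        for r in viewer.spot_point(n,cam)[:2]:
            print(n,round(r["p"],2),np.round(r["position"],1),atz(c,*r["position"],z).round(4))
    cv2.imwrite(f"pics/{cam}.png",cv2.resize(c["img"][:,:,::-1],(800,600),interpolation=cv2.INTER_CUBIC))
E
```

```text
pics
{'clock': 0.0, 'joint_positions': array([-1.26502497e+00,  4.23808632e-01,  1.63066286e+00,  2.99381124e-05,
        1.08862324e+00, -1.89937608e-02]), 'joint_vel': array([-0.00215378, -0.00013402, -0.00052911, -0.00077177,  0.0004474 ,
       -0.00083729]), 'joint_efforts': array([-3.03861365e-03, -5.44634163e+01, -2.73666662e+01,  6.41065557e-02,
        2.27518467e-02, -9.29657153e-05]), 'ee_pos': array([ 0.19929993, -0.59179444,  0.22193248]), 'tcp_rot': array([[ 9.47730147e-01,  3.19072697e-01, -4.26873849e-04],
       [ 3.19072978e-01, -9.47729054e-01,  1.44038744e-03],
       [ 5.50275580e-05, -1.50130251e-03, -9.99998872e-01]]), 'wrist_force': array([ 0.01363363, -0.12339472,  0.16742369]), 'torque': array([-0.00830736,  0.01443276, -0.00509415]), 'grip_force': 0.0, 'grip_width': 0.9958594085588304}
scene {'fx': 413.2840527529796, 'fy': 413.2840527529796, 'cx': 254.34775083826975, 'cy': 196.36838802113303, 'cam_to_world': array([[-0.70051138,  0.43035175, -0.56928128, -0.22888683],
       [-0.7134189 , -0.40239182,  0.57368484,  0.73234638],
       [ 0.01781214,  0.80800
[... 977 characters left out ...]
206],
       [ 0.        ,  0.        ,  0.        ,  1.        ]])}
tin_mid 0.67 [229.6 272.3] [ 0.4483 -0.175   0.049 ]
tin_holder 0.57 [146.7 146.5] [0.7554 0.2693 0.    ]
tin_holder 0.31 [211.3 194.6] [0.5181 0.0984 0.    ]
clamp_pivot 0.69 [211.9 193.5] [0.5154 0.0918 0.07  ]
clamp_pivot 0.36 [212.1 326.1] [ 0.504  -0.3586  0.07  ]
knob 0.77 [200.3 180.6] [0.5537 0.1262 0.117 ]
knob 0.69 [148.9 147. ] [0.7256 0.235  0.117 ]
tin_pint 0.57 [225.  270.8] [ 0.4627 -0.1731  0.    ]
tin_lid 0.6 [213.9 323.7] [ 0.4978 -0.3646  0.    ]
bottle_mid 0.97 [147.9 146.9] [0.7322 0.2401 0.1   ]
flat_brush 0.78 [198.1 352.8] [ 0.5522 -0.4721  0.    ]
flat_brush 0.19 [224.9 271.6] [ 0.463 -0.176  0.   ]
```

View pics/scene.png

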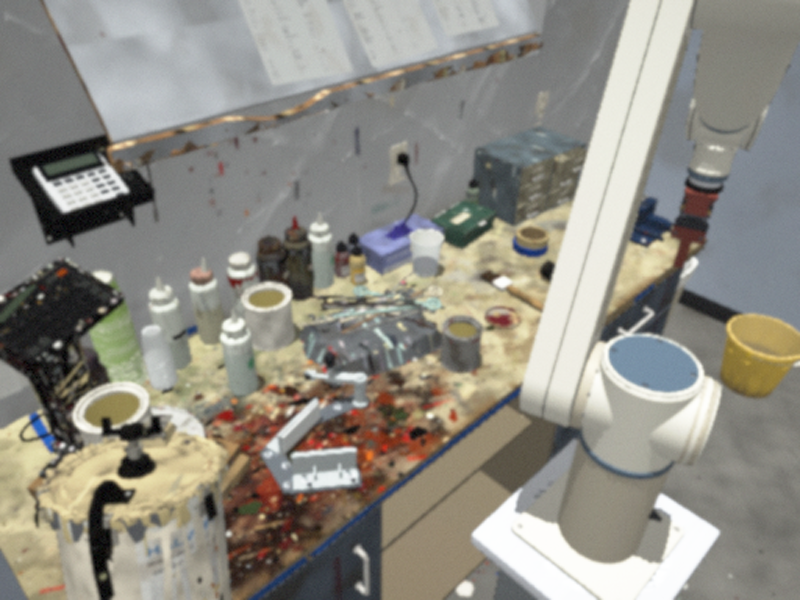

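View pics/top.png

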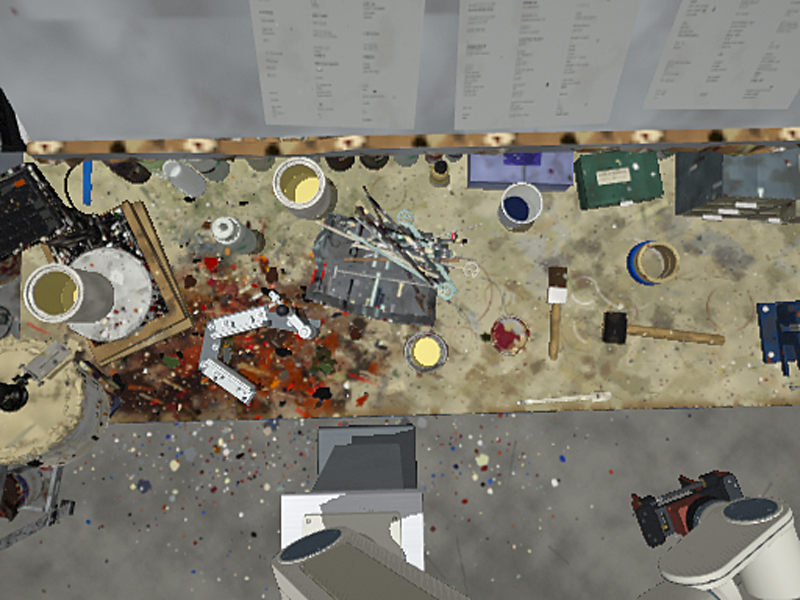

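The top picture shows the tin at about (427,350), and the V holder at about (235,345) with its narrow end to the left. The clamp post and arm are at about (290,315), with the black knob at about (277,297). The robot arm occludes nothing important. Next I'll take wrist views over the tin and the holder.

```bash
cat >> h.py <<'E'
def down(a):  # tool y axis at world angle a, z down
    y=np.array([np.cos(a),np.sin(a),0]); z=np.array([0,0,-1.]); return np.column_stack([np.cross(y,z),y,z])
def wcam():
    s=robot.read_state(); c=viewer.camera("wrist")
    T=np.eye(4); T[:3,:3]=s["tcp_rot"]; T[:3,3]=s["ee_pos"]; c["cam_to_world"]=T@np.array(c["mount"]); return c
E
python3 - <<'E'
from h import *
for a in (1.45,1.45-np.pi):
    for p in ([.455,-.22,.085],[.47,.19,.085]): print(a,robot.solve_ik(p,down(a)))
Z={"tin_mid":.049,"tin_holder":0,"seat_nominal":.049,"clamp_pivot":.07,"knob":.117,"roller":.064,"tin_pint":0}
robot.move_to([.44,-.22,.33],down(-1.69))
robot.move_to([.44,-.22,.33],down(-1.69))
for i,p in enumerate(([.44,-.22,.36],[.46,.10,.38],[.46,.17,.38])):
    robot.move_to(p,down(-1.69)); robot.sleep(.3)
    c=wcam(); 
    if i==0: print({k:v for k,v in c.items() if k!="img"})
    for n,z in Z.items():
        for r in viewer.spot_point(n,"wrist")[:1]:
            print(i,n,round(r["p"],2),np.round(r["position"],1),atz(c,*r["position"],z).round(4))
    cv2.imwrite(f"pics/w{i}.png",cv2.resize(c["img"][:,:,::-1],(800,600),interpolation=cv2.INTER_CUBIC))
print(robot.read_state()["clock"])
E
```

```text
1.45 [-4.73922127e-01  4.65096551e-01  1.97745969e+00 -4.44089210e-16
  6.99036413e-01 -1.92392213e+00]
1.45 [ 3.60693570e-01  4.66781177e-01  1.97409094e+00 -4.44089210e-16
  7.00720537e-01 -1.08930643e+00]
-1.6915926535897932 [-4.73922127e-01  4.65096551e-01  1.97745969e+00 -4.44089210e-16
  6.99036413e-01  1.21767053e+00]
-1.6915926535897932 [ 3.60693570e-01  4.66781177e-01  1.97409094e+00 -4.44089210e-16
  7.00720537e-01  2.05228622e+00]
{'fx': 283.1363306286821, 'fy': 283.1363306286821, 'cx': 261.45392071047195, 'cy': 195.162602813082, 'mount': array([[ 5.55568792e-05,  9.54733912e-01,  2.97461183e-01,
         8.26244408e-02],
       [ 9.99999894e-01,  8.28686444e-05, -4.52746060e-04,
        -6.30913753e-04],
       [-4.56902221e-04,  2.97461176e-01, -9.54733806e-01,
        -1.62098519e-01],
       [ 0.00000000e+00,  0.00000000e+00,  0.00000000e+00,
         1.00000000e+00]]), 'cam_to_world': array([[-1.18867273e-01,  9.47603713e-01,  2.96509315e-01,
         5.21963570e-01],
       [-9.92910153e-01, -1.13439234e-01, -3.55101241e-02,
        -2.29137694e-01],
       [-1.37357
[... 221 characters left out ...]
inal 0.58 [144.1 236.6] [ 0.468  -0.1813  0.049 ]
0 clamp_pivot 0.75 [137.   59.9] [0.5143 0.0903 0.07  ]
0 tin_pint 0.8 [143.3 234.7] [ 0.4643 -0.1731  0.    ]
1 tin_mid 0.65 [135.1 419.3] [ 0.4641 -0.1729  0.049 ]
1 clamp_pivot 0.63 [120.8 262.6] [0.5208 0.0905 0.07  ]
1 knob 0.81 [ 99.3 233.3] [0.5574 0.1283 0.117 ]
1 roller 0.47 [ 74.9 214.8] [0.5984 0.1563 0.064 ]
1 tin_pint 0.65 [131.1 406.8] [ 0.4666 -0.1754  0.    ]
2 tin_mid 0.7 [129.7 459.3] [ 0.465  -0.1703  0.049 ]
2 clamp_pivot 0.57 [116.7 306.5] [0.5186 0.0896 0.07  ]
2 knob 0.85 [ 91.4 283.4] [0.5593 0.1264 0.117 ]
2 roller 0.55 [ 70.  258.1] [0.5973 0.1583 0.064 ]
2 tin_pint 0.85 [126.2 442.5] [ 0.4676 -0.1714  0.    ]
6.9667
```

View pics/w2.png

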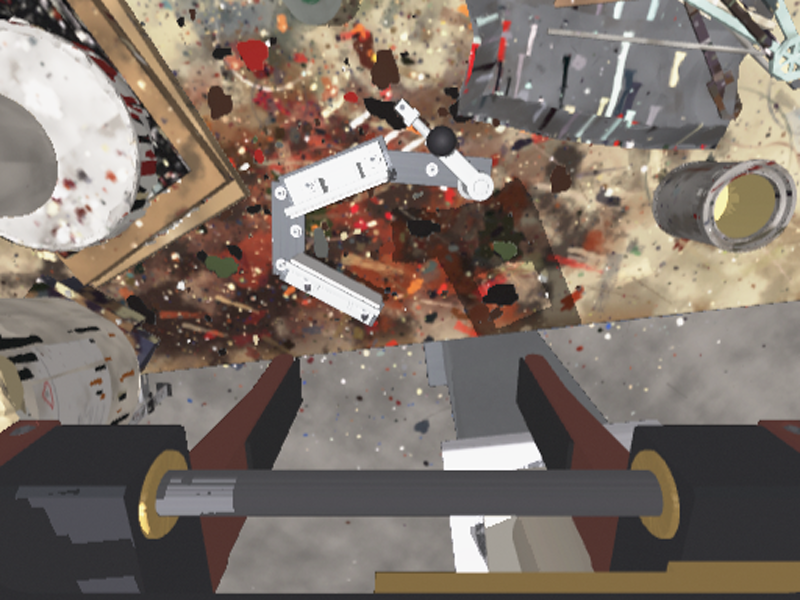

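View pics/w0.png

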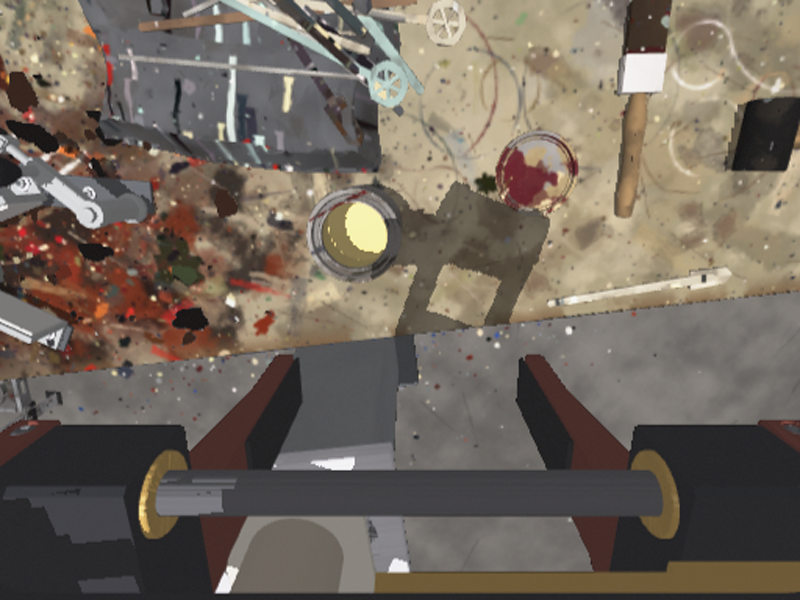

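Picture w2 shows the rail tops (upper rail from about (276,183) to (392,182), lower from (290,258) to (372,325)), the pivot at (480,186) and the knob at (441,141). w0 shows the tin rim centred at about (354,233). I'll convert these to world coordinates and compare them with the given geometry.

```bash
python3 - <<'E'
from h import *
f=cx=None
M=np.array([[5.55568792e-05,9.54733912e-01,2.97461183e-01,8.26244408e-02],[1,8.28686444e-05,-4.5e-4,-6.3e-4],[-4.57e-4,.297461176,-.954733806,-.162098519],[0,0,0,1]])
c=wcam()  # still at view 2 pose
g=c["img"]
k=1/1.5625
Z=dict(ui1=(290,217,.061),ui2=(392,182,.061),uo1=(276,183,.061),uo2=(385,140,.061),li1=(290,258,.061),li2=(382,300,.061),lo1=(283,272,.061),lo2=(372,325,.061),pivot=(480,186,.078),knobtop=(441,141,.13))
for n,(u,v,z) in Z.items(): print(n,atz(c,v*k,u*k,z)[:2].round(4))
cv2.imwrite("pics/w2c.png",cv2.resize(g[80:220,160:330,::-1],None,fx=4.2,fy=4.2,interpolation=cv2.INTER_CUBIC))
T=np.eye(4);T[:3,:3]=down(-1.69);T[:3,3]=[.44,-.22,.36]
c0=dict(c); c0["cam_to_world"]=T@np.array(c["mount"])
for q in ((354,233),(308,233),(400,233),(354,188),(354,280)): print("rim",atz(c0,q[1]*k,q[0]*k,.098)[:2].round(4))
E
```

```text
ui1 [0.5065 0.2928]
ui2 [0.5294 0.1794]
uo1 [0.5429 0.3004]
uo2 [0.5712 0.1812]
li1 [0.4627 0.3016]
li2 [0.4027 0.2075]
lo1 [0.4481 0.3125]
lo2 [0.3742 0.2231]
pivot [0.5153 0.0907]
knobtop [0.5604 0.1297]
rim [ 0.4686 -0.1705]
rim [ 0.4738 -0.1269]
rim [ 0.4634 -0.2142]
rim [ 0.5097 -0.177 ]
rim [ 0.4229 -0.1633]
```

View pics/w2c.png

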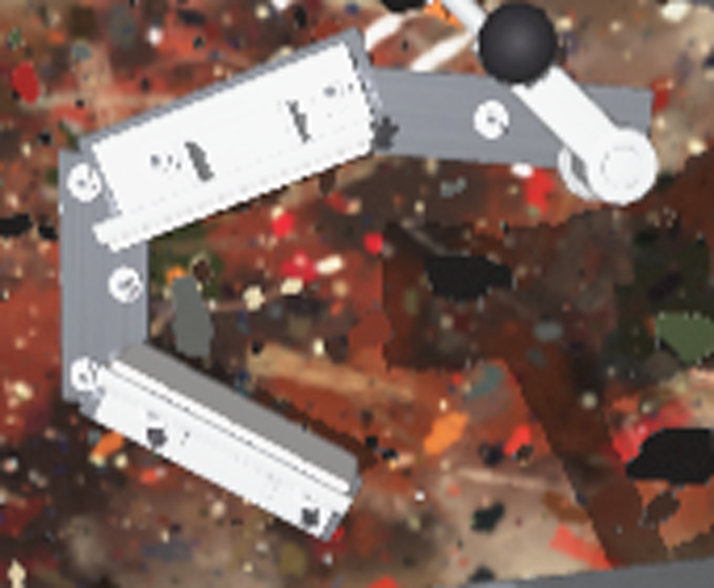

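Fit: holder axis at about 79.5°, seat at about (0.472, 0.233), tin at about (0.4675, -0.171), pivot at about (0.517, 0.0905). The independent seat, pivot and rail readings agree to about 2 mm. I'll grip the rear tin wall at the rim, with one finger inside, and check it.

```bash
cat >> h.py <<'E'
TH=np.radians(79.5); H=np.array([np.cos(TH),np.sin(TH),0]); L=np.array([-np.sin(TH),np.cos(TH),0])
SEAT=np.array([.472,.233,0]); TIN=np.array([.4675,-.171,0]); R=down(TH-np.pi)
def hf():
    f=np.array(robot.read_state()["wrist_force"]); return np.array([f@H,f@L,f[2]])
E
python3 - <<'E'
from h import *
g=TIN-.0455*H
robot.move_to(g+[0,0,.14],R)
eoat.grip(.32,20); robot.sleep(.2); print(hf())
robot.move_linear(g+[0,0,.084],max_speed=.06); print(hf())
eoat.grip(0.0,30); robot.sleep(.2)
s=robot.read_state(); print(hf(),s["grip_width"],s["grip_force"],s["ee_pos"],s["torque"],s["clock"])
for cam in ("top","scene"):
    c=viewer.camera(cam)
    for r in viewer.spot_point("tin_mid",cam)[:1]: print(cam,r["p"],atz(c,*r["position"],.049))
    if cam=="scene": cv2.imwrite("pics/g.png",cv2.resize(c["img"][150:290,220:390,::-1],None,fx=4,fy=4,interpolation=cv2.INTER_CUBIC))
E
```

```text
[0.22263424 0.16016897 0.12851726]
[2.01220128 0.6117018  1.68523253]
[ 1.67758173 -0.31139782 -2.45668426] 0.16969477276110703 28.95027801062497 [ 0.45902576 -0.21579994  0.08379276] [ 0.07107377 -0.03128485 -0.05323727] 11.5667
top 0.42 [ 0.4556862  -0.18312997  0.049     ]
scene 0.6 [ 0.45296053 -0.1742012   0.049     ]
```

View pics/g.png

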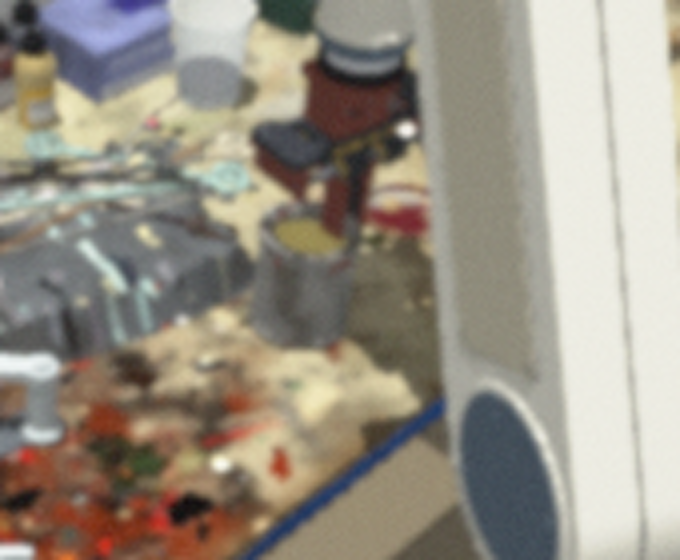

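The picture shows one finger inside the tin and one behind it, with the tin upright at about (305,285) in the crop. The grip holds 29 N on a thick wall. Now I'll slide the tin to the V mouth slowly.

```bash
python3 - <<'E'
from h import *
z=robot.read_state()["ee_pos"][2]
def go(hx,v):
    p=SEAT+(hx-.042)*H; p[2]=.084; robot.move_linear(p,R,max_speed=v); print(hx,hf().round(2),robot.read_state()["clock"])
go(-.19,.08)
go(-.10,.06)
go(-.045,.05); go(-.027,.03)
robot.sleep(.3); s=robot.read_state(); print(hf(),s["grip_width"],s["grip_force"],s["ee_pos"],s["torque"],s["clock"])
c=viewer.camera("top")
for r in viewer.trace("tin_pint","top")[:1]: print(r["p"],r["extent"])
cv2.imwrite("pics/m.png",cv2.resize(c["img"][150:270,100:260,::-1],None,fx=5,fy=5,interpolation=cv2.INTER_CUBIC))
E
```

```text
-0.19 [ 0.25  0.73 -3.18] 14.7
-0.1 [-0.64  0.38 -3.88] 16.35
-0.045 [ 0.03 -0.22 -4.15] 17.6
-0.027 [-0.21  0.58 -3.17] 18.35
[ 1.04091474 -0.37813367 -3.61940931] 0.1724216656153996 29.48065557836344 [0.459406   0.16502595 0.08398438] [-0.12345542  0.02009176  0.09027791] 18.65
```

View pics/m.png

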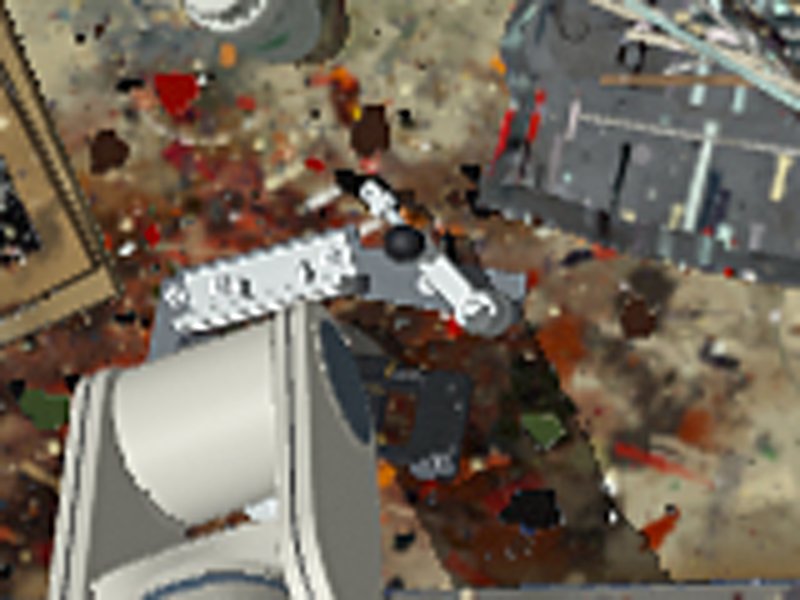

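The arm hides the tin in this picture. The clamp is still open, with its knob at (405,243) in the crop. Forces are low, so I'll start feeling for the seat.

```bash
cat > feel.py <<'E'
from h import *
p=SEAT+(-.027-.042)*H; p[2]=.084
robot.sleep(.2); b=np.mean([hf() for _ in range(3)],0); print("base",b.round(2)); q=p.copy()
for i in range(110):
    f=-(hf()-b)   # push of the tool on the tin
    fx,fy=f[0],f[1]
    if i%4==0 or fx>3: print(i,((q-SEAT)@H*1e3).round(2),((q-SEAT)@L*1e3).round(2),f.round(1),round(robot.read_state()["clock"],1))
    if fx>9 or abs(fy)>9 or robot.read_state()["clock"]>46: break
    if abs(fy)>1.2: q=q-L*np.clip(fy*.00015,-.0006,.0006)
    if abs(fy)<2.5: q=q+H*(.0006 if fx<2 else .0003)
    robot.move_linear(q,R,max_speed=.008); robot.sleep(.03)
robot.sleep(.4); print((-(hf()-b)).round(2), robot.read_state()["clock"], robot.read_state()["grip_width"]); np.save("b.npy",b); np.save("q.npy",q)
E
python3 feel.py
```

```text
base [ 0.78 -0.31 -3.77]
0 -69.0 -0.0 [-0. -0.  0.] 18.9
4 -66.6 0.0 [ 1.  -0.8  0.1] 20.1
8 -64.2 0.23 [-0.2 -0.6 -0. ] 21.2
12 -61.8 0.23 [ 1.5 -0.2  0.3] 22.4
16 -59.4 0.23 [ 0.3  0.5 -0.3] 23.5
20 -57.0 0.23 [ 0.4 -0.5  0.8] 24.6
24 -54.6 0.23 [ 1.2 -0.9  0.1] 25.8
28 -52.2 0.23 [ 0.6 -0.2 -0.6] 26.9
32 -49.8 0.23 [0.6 0.1 0.3] 28.0
36 -47.4 0.23 [ 0.5 -0.9 -0.2] 29.1
40 -45.0 0.23 [ 1.4  0.4 -0.5] 30.3
44 -42.6 0.23 [ 1.6 -0.4  0.2] 31.4
48 -40.2 0.23 [ 1.5 -1.1  1. ] 32.5
52 -38.4 0.23 [ 3.1 -1.2 -1.7] 33.7
56 -36.9 0.6 [ 3.3 -2.6 -5. ] 34.8
60 -35.7 1.52 [ 3.2 -1.5 -5. ] 36.0
61 -35.4 1.75 [ 4.8 -1.  -6.1] 36.2
62 -35.1 1.75 [ 6.1  0.6 -7.4] 36.5
63 -34.8 1.75 [ 7.3  0.1 -7.6] 36.8
64 -34.5 1.75 [ 8.8  0.2 -7.9] 37.1
65 -34.2 1.75 [ 9.5 -0.1 -9. ] 37.4
[ 8.17  0.7  -8.97] 37.7667 0.16850109641198135
```

Both rails share the load: lateral force stays near 0 while the axial force climbs steadily to about 9 N. I'll press slightly more, hold, release and retreat.

```bash
python3 - <<'E'
from h import *
b=np.load("b.npy"); q=np.load("q.npy")
for i in range(2):
    if -(hf()-b)[0]>9.5: break
    q=q+H*.0003; robot.move_linear(q,R,max_speed=.008); robot.sleep(.15); print((-(hf()-b)).round(2))
robot.sleep(.4); print((-(hf()-b)).round(2))
eoat.grip(.32); robot.sleep(.1); print("open",hf().round(2))
up=q.copy(); up[2]=.20; robot.move_linear(up,R,max_speed=.08)
PIV=np.array([.5155,.0905,0]); A0=TH-np.radians(40)
k=PIV+.060*np.array([np.cos(A0),np.sin(A0),0])
robot.move_to(k+[0,0,.20],down(A0-np.pi/2))
c=viewer.camera("scene"); cv2.imwrite("pics/s3.png",cv2.resize(c["img"][170:320,130:300,::-1],None,fx=4,fy=4,interpolation=cv2.INTER_CUBIC))
w=wcam()
for n,z in (("knob",.117),("clamp_pivot",.07)):
    for r in viewer.spot_point(n,"wrist")[:1]: print(n,r["p"],atz(w,*r["position"],z).round(4))
for r in viewer.spot_point("tin_mid","scene")[:1]: print(r["p"],atz(c,*r["position"],.049).round(4))
print(k,robot.read_state()["clock"])
E
```

```text
[10.39  1.74 -9.52]
[ 9.74  0.76 -8.82]
open [-0.12  0.06  0.29]
knob 0.9 [0.5584 0.1278 0.117 ]
clamp_pivot 0.85 [0.5174 0.0948 0.07  ]
0.66 [0.459  0.2376 0.049 ]
[0.56179748 0.12866469 0.        ] 41.9417
```

View pics/s3.png

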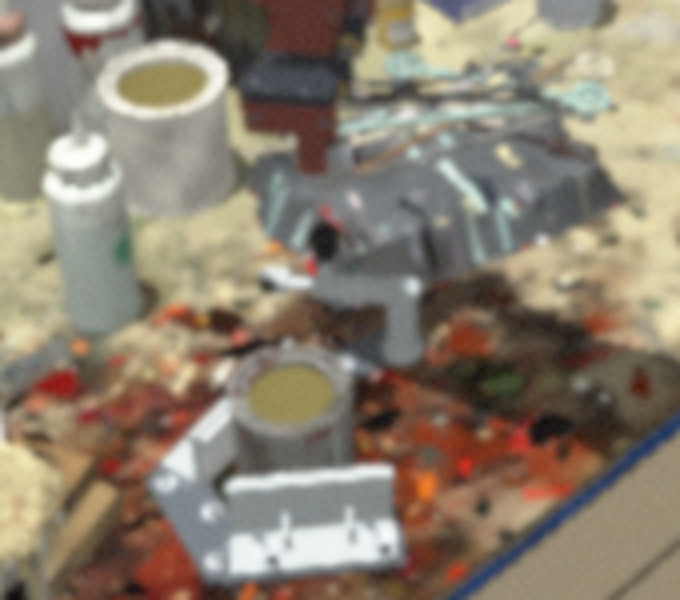

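The tin stands upright between both rails at about (295,415) in the crop, and the knob at (323,240) is still open. Next I'll cage the knob and swing the clamp.

```bash
python3 - <<'E'
from h import *
PIV=np.array([.5145,.0903,0]); A0=TH-np.radians(40)
def pose(t,z=.106):
    a=A0+t; return PIV+.060*np.array([np.cos(a),np.sin(a),0])+[0,0,z], down(a-np.pi/2)
eoat.grip(.47); p,o=pose(0,.20); robot.move_linear(p,o,max_speed=.1)
p,o=pose(0); robot.move_linear(p,o,max_speed=.06); print(hf().round(2))
eoat.grip(.36,10); print(hf().round(2),robot.read_state()["grip_width"],robot.read_state()["clock"])
for t in np.r_[np.arange(.15,1.35,.15),1.33,1.38,1.42,1.45]:
    p,o=pose(t); robot.move_linear(p,o,max_speed=.04)
    s=robot.read_state(); a=A0+t; ft=s["wrist_force"]@np.array([-np.sin(a),np.cos(a),0]); fr=s["wrist_force"]@np.array([np.cos(a),np.sin(a),0])
    print(round(t,2),round(ft,1),round(fr,1),round(s["clock"],1))
    if t>1.32 and ft<-12: break
robot.sleep(.4); s=robot.read_state(); print(s["wrist_force"],s["clock"])
eoat.grip(.5); p[2]=.2; robot.move_linear(p,o,max_speed=.1)
c=viewer.camera("scene"); cv2.imwrite("pics/s4.png",cv2.resize(c["img"][170:320,130:300,::-1],None,fx=4,fy=4,interpolation=cv2.INTER_CUBIC))
w=wcam()
for n,z in (("knob",.117),("clamp_pivot",.07)):
    for r in viewer.spot_point(n,"wrist")[:1]: print(n,r["p"],atz(w,*r["position"],z).round(4))
print("want",pose(1.318)[0],robot.read_state()["clock"])
E
```

```text
[-0.43  0.75  0.82]
[ 0.49 -0.52 -0.66] 0.3578442949417744 44.75
0.15 -0.3 0.4 45.1
0.3 1.3 -0.4 45.5
0.45 -0.8 0.6 45.9
0.6 0.6 0.3 46.2
0.75 0.1 0.1 46.6
0.9 -0.1 0.7 47.0
1.05 -8.6 -3.5 47.4
1.2 -5.7 0.1 47.8
1.35 0.7 0.3 48.1
1.33 -0.3 -0.1 48.4
1.38 -5.4 -1.0 48.6
1.42 -11.3 -2.3 48.9
1.45 -16.9 -3.5 49.1
[ 16.47834371   6.32264593 -14.3141311 ] 49.525
knob 0.84 [0.4918 0.1418 0.117 ]
clamp_pivot 0.77 [0.5117 0.0923 0.07  ]
want [0.48912787 0.14467146 0.106     ] 51.2417
```

View pics/s4.png

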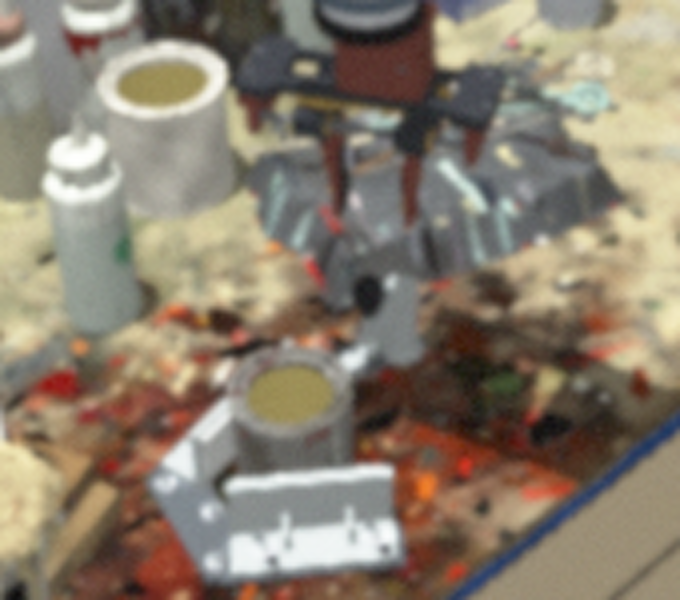

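The picture shows the clamp closed, with the knob at (368,295), the roller on the tin at (355,357), the tin upright in the V and the gripper clear. The force dropped past dead centre and then rose against the stop.

```bash
python3 -c "
from h import *
robot.sleep(.3); print(robot.finish_job())"
```

```text
the job is handed in; nothing more can be done
None
```

The job is handed in after about 51.5 s, and no verdict came back: I pressed the tin home against both rails with about 10 N, swung the clamp over centre onto its stop, and the last picture shows the tin upright and the gripper clear.

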